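Find the socket's blind hole

ROBOT

A 7-joint arm with a two-finger parallel gripper is mounted at the origin on the work surface. World frame = base frame: x ahead of the robot, y to its left, z up, the work surface at z = 0. Lengths are in m, angles in rad, forces in N, time in s.
With the tool pointing down it reaches from about 0.425 to 0.875 m from the base axis. Payload 4.7 kg.
Tool frame: the origin (TCP) lies midway between the tips of the shut fingers; the grasp point (between the pads) lies ctrl.grasp_offset behind it (ctrl.grasp_offset is the distance from the TCP to the grasp point, in m); z points along the fingers, y is the line along which they close (so a half turn about z gives the same grasp; the last joint's range is limited). The gripper opens to 87 mm and grips with 3 to 60 N. Pads are 19 mm wide; open, the fingers measure 117 mm over their backs; the gripper's body (75 mm by 190 mm) begins 51 mm behind the grasp point.
Start: joints at [-1.223, 0.321, -0.07, 1.45, 0.023, 1.371, -0.057], TCP at [0.213, 0.614, 0.223] pointing down, gripper open.
Joint ranges: [-2.86, 2.86], [-0.3, 2.09], [-1.38, 1.24], [0.06, 2.45], [-1.56, 4.7], [0.09, 2.05], [-2.69, 2.69]. Speed limits (rad/s): [2.57, 2.57, 3.14, 3.14, 3.14, 3.14, 3.14].

INTERFACE

Orientations are given as a rotation vector (axis times angle).
In Python, from bench import ctrl gives the robot as it stands. The module is installed in compiled form; this text tells all that it offers.
- The arm moves only by the tool jog_arm, never from a script. Its argument "moves" is one flat list of numbers, 7 for each row, row after row: the shift along the tool's x, y, z in units of 30 cm (1.0 is 30 cm), then the turn, a rotation vector about the tool's x, y, z in units of 60 degrees (1.0 is 60 degrees), then the gripper's target within -1 to 1 (fully open at 1, half-way at 0, shut at -1). In form: [x, y, z, wx, wy, wz, fingers, x, y, z, wx, wy, wz, fingers, ...]. A call has exactly 8 rows; each row is the pose to reach, as a shift and turn from the pose commanded when the call began, along the tool's axes at that moment; what a row does not reach only later rows make up. A row lasts 1/8 s, in which the tool goes at most 62.5 mm and 10.7 degrees, less where a joint would pass 70% of its speed; a pose out of reach is approached as far as the arm can. A call with a number of a shift or a turn outside -1 to 1 is refused whole. A call with a gripper value outside its range is refused whole. The fingers move at their own pace and stop on an object; "newtons" is the grip in N (left out, the last holds). Time passes only in rows, so rows that repeat a pose let the fingers close, or fill a call up. It gives the time, the measured TCP pose, the force, the opening and the grip force at its end, in the units of the state.
- ctrl.get_state(): the state, without advancing time (a new reading comes with each control period).
- ctrl.get_image(name): name is "side" or "top" or "wrist"; returns a dict with "pixels" (400x640x3 uint8, red, green, blue), "fx", "fy", "cx", "cy" (pixels), "xyz" and "rotation" of the camera in the world; the wrist camera has in their place "tool_from_camera" (4x4, takes a point from camera to tool coordinates, whose origin is the TCP and whose axes are the flange's). Camera axes: x right, y up, looking along -z (the intrinsics and any distortion apply to the point x, -y, -z); pixel columns grow to the right and rows downward; lengths in m; the calibration is good to about 2 mm. A picture is of the moment at which its call begins: read the wrist's pose just before it. There is no depth.
- ctrl.close_job(): hands the job in; it is judged then, once.
The state is a dict: "time": time; "joint_positions": joint angles; "qd": joint speeds; "joint_torque": joint torques, N m; "position": TCP position; "tool_rot": TCP orientation; "ft_force": force on the tool from outside, world axes, zero at the start; "torque": the same for the moment, N m; "grip_width": opening from 0.0 (shut) to 1.0 (fully open); "grip_force": force on a finger pad.
Only numpy, scipy, OpenCV 4.12 (cv2) and the standard library are available. Lean on these libraries where they do the work, as an engineer would, in place of code of your own. Each camera call takes 0.05 s, during which the arm holds its last target. There are 200 camera calls.

TASK

Clear the pull-out tray on the balcony for fitting the airer pole: drop the wooden clothes peg into the grey basket and the aluminium hanger clip into the blue box. Then turn over the yellow pole socket, which stands on edge with its blind hole facing an unknown side, so that the hole faces straight up, lift it at least a hand's width (10 cm) above the tray floor and finish while still holding it there, level, still and touching nothing but the gripper, ready for the pole. Do not shift the bottle, jar, mug or tin.

Things in the scene. Friction and masses are not known exactly. Their poses are not given: they have to be found in the camera images.
- unit: White shelf unit, fixed, its tray pulled out to the robot. Origin on the table under mid-tray; x away from the robot, y left. Tray floor: 20 mm above the origin, 180 mm to -x, 230 mm to +x (there the 150 mm high unit begins), 337 mm to each side; 8 mm rims 36 mm above the table. Basket and box stand at its ends, bottle and jar behind them, peg and clip at the front left and right, socket mid-tray.
- basket: Grey plastic peg basket, open-topped, fixed on the tray, 130 x 130 mm outside, 55 mm high, walls 4 mm. Origin at the centre of its underside, z up.
- parts_box: Blue plastic box for metal parts, open-topped, fixed on the tray, 130 x 130 mm outside, 55 mm high, walls 4 mm. Origin at the centre of its underside, z up.
- peg: Wooden clothes peg lying flat, 76 mm long (x), 14 mm wide (y), 16 mm high (z), about 15 g. Origin at the centre of its underside.
- clip: Aluminium hanger clip lying flat: a bar 50 mm long (x), 14 mm wide (y), 16 mm high, with 30 mm wide jaws at its -x end (x -25 to -37 mm) and a wire eye 18 mm wide to x = +46 mm at the other. About 30 g. Origin at the centre of the bar's underside.
- socket: Yellow plastic pole socket, 70 g: block 50 x 50 mm (x, y), 30 mm thick (z), with a blind hole 30 mm wide, 20 mm deep in its +z face; -z face closed. Grip tab 16 mm wide (y), 30 mm thick, from x = -25 to -67 mm. Origin: centre of the closed face, z out of the hole. It starts standing on edge, tab up (top 92 mm above the tray floor), hole facing any horizontal way.
- hole (a point): Centre of the mouth of the socket's blind hole, 30 mm along the socket's z from its origin; axes as the socket's.
- tab (a point): Middle of the socket's grip tab, at x = -48, y = 0, z = 15 mm in the socket's frame; axes as the socket's. The standing socket tips over onto its far face when the tab is pushed about 30 mm; on its closed face it lies flat, hole up, with the tab level on the tray, to be gripped across its 16 mm from above.
- bottle: Bystander: green twist-cap bottle, 60 mm wide, 170 mm high, on the tray. Origin at the centre of its underside.
- jar: Bystander: small glass jar with steel lid, 60 mm wide, 75 mm high, on the tray. Origin at the centre of its underside.
- mug: Bystander: blue mug, 76 mm wide, 85 mm high, on the table to the right.
- tin: Bystander: aluminium tin, 70 mm wide, 90 mm high, on the table to the left.

How it is judged:
On the way, in this order (a step that is already met when the one before it is completed fails the run):
1. peg in the grey basket and clip in the blue box, both let go (x of peg in the frame of basket between -0.062 and 0.062 m and y of peg in the frame of basket between -0.062 and 0.062 m and z of peg in the frame of basket between -0.005 and 0.04 m and x of clip in the frame of parts_box between -0.062 and 0.062 m and y of clip in the frame of parts_box between -0.062 and 0.062 m and z of clip in the frame of parts_box between -0.005 and 0.04 m and contact force between the fingers and peg below 0.1 N and contact force between the fingers and clip below 0.1 N), for 0.2 s.
2. socket turned with its hole up (angle between socket's own z axis and vertical below 0.2 rad), for 0.2 s.
At the end, for the whole second after the job is handed in: Peg in the grey basket, clip in the blue box (origins within 62 mm of the centre, below 40 mm); socket held by the fingers, hole up within 0.2 rad, its closed face over 90 mm above the tray floor, still (0.03 m/s, 0.3 rad/s), touching only the gripper (x of peg in the frame of basket between -0.062 and 0.062 m and y of peg in the frame of basket between -0.062 and 0.062 m and z of peg in the frame of basket between -0.005 and 0.04 m and x of clip in the frame of parts_box between -0.062 and 0.062 m and y of clip in the frame of parts_box between -0.062 and 0.062 m and z of clip in the frame of parts_box between -0.005 and 0.04 m and angle between socket's own z axis and vertical below 0.2 rad and z of socket in the frame of unit above 0.11 m and contact force between the fingers and socket above 1 N and linear speed of socket below 0.03 m/s and angular speed of socket below 0.3 rad/s and contact force between socket and unit below 0.1 N and contact force between socket and basket below 0.1 N and contact force between socket and parts_box below 0.1 N and contact force between socket and peg below 0.1 N and contact force between socket and clip below 0.1 N and contact force between socket and bottle below 0.1 N and contact force between socket and jar below 0.1 N and contact force between socket and mug below 0.1 N and contact force between socket and tin below 0.1 N); the arm keeps its last pose, push and grip.
It fails at once if bottle, jar, mug or tin shifted by more than 25 mm (distance of any of bottle, jar, mug, tin from where it was at the start of the episode above 0.025 m).
It also fails if it takes over 64 s, if anything falls off the work surface, if the arm or the gripper's body presses on something with over 40 N, if the wrist force passes 120 N, or if a joint passes its speed limit or range.

## Working session

There is one attempt and no reset: what is moved stays moved. The work goes in short steps, Python scripts to look and compute and a tool call to move; the robot and the scene stay as the last step left them, time stands still between calls to the robot, and variables do not carry over. Pictures are saved under pics/ and viewed, at most 10 in all, crops included, and the job is handed in when it is done.

Besides the shell and the picture viewer there is one more tool, called in YAML: its name, and indented under it one key for each argument. jog_arm: Moves the arm, as the interface text tells. Its arguments: {"type":"object","properties":{"moves":{"type":"array"},"newtons":{"type":"number"}},"required":["moves"]}

```bash
mkdir -p pics
python3 - <<'E'
from bench import ctrl
import cv2,numpy as np
s=ctrl.get_state()
print({k:np.round(v,3) for k,v in s.items()}, ctrl.grasp_offset)
for n in ["top","side"]:
    im=ctrl.get_image(n); cv2.imwrite(f"pics/{n}0.png",im["pixels"][...,::-1])
    print(n,{k:np.round(v,4) for k,v in im.items() if k!="pixels"})
im=ctrl.get_image("wrist");print(im.keys(),im["tool_from_camera"])
E
```

```text
{'time': np.float64(0.0), 'joint_positions': array([-1.223,  0.322, -0.07 ,  1.452,  0.023,  1.371, -0.057]), 'qd': array([-0.   , -0.001, -0.   ,  0.001,  0.002, -0.001, -0.   ]), 'joint_torque': array([-0.0000e+00, -4.9129e+01, -4.0400e-01, -3.1253e+01, -6.4000e-02,
        4.4000e-02,  0.0000e+00]), 'position': array([0.213, 0.614, 0.221]), 'tool_rot': array([-5.220e-01, -3.098e+00,  3.000e-03]), 'ft_force': array([0.558, 0.097, 0.306]), 'torque': array([-0.061, -0.013,  0.045]), 'grip_force': np.float64(0.0), 'grip_width': np.float64(1.0)} 0.0187
top {'fx': np.float64(451.6194), 'fy': np.float64(451.6194), 'cx': np.float64(321.828), 'cy': np.float64(204.9581), 'xyz': array([ 0.4476, -0.0156,  1.3873]), 'rotation': array([ 0.0706, -0.0686, -1.5829])}
side {'fx': np.float64(480.4965), 'fy': np.float64(480.4965), 'cx': np.float64(320.1349), 'cy': np.float64(200.3706), 'xyz': array([0.286 , 1.1015, 1.1681]), 'rotation': array([ 0.1572, -1.1488, -2.6786])}
dict_keys(['pixels', 'fx', 'fy', 'cx', 'cy', 'tool_from_camera']) [[ 1.39129869e-03  9.58378896e-01  2.85495981e-01  7.77601417e-02]
 [ 9.99998862e-01 -1.50009127e-03  1.62379543e-04  3.41653089e-04]
 [ 5.83891155e-04  2.85495430e-01 -9.58379893e-01 -1.62761812e-01]
 [ 0.00000000e+00  0.00000000e+00  0.00000000e+00  1.00000000e+00]]
```

View pics/top0.png

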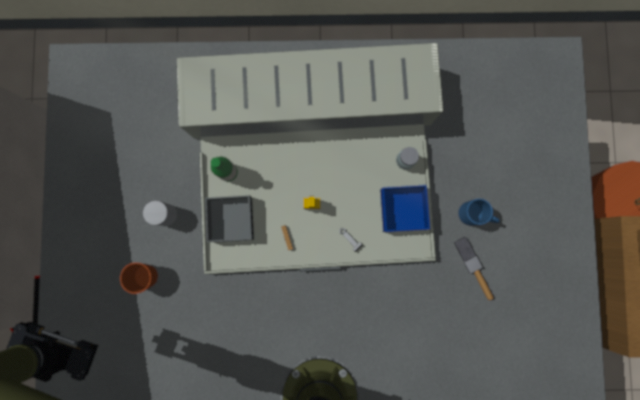

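View pics/side0.png

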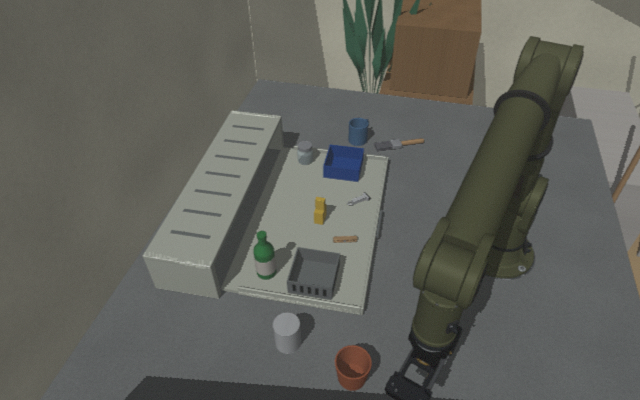

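The top view shows the peg at (288,238), clip (352,240), socket (311,203), basket (231,219), blue box (405,210), bottle (221,167) and jar (408,158). The side view shows the socket at (320,210) and peg at (345,239).

```bash
cat > h.py <<'E'
from bench import ctrl
import cv2,numpy as np
from scipy.spatial.transform import Rotation as R
def cam(n):
    s=ctrl.get_state(); im=ctrl.get_image(n)
    if n=="wrist":
        T=im["tool_from_camera"];r=R.from_rotvec(s["tool_rot"]).as_matrix()
        im["C"]=s["position"]+r@T[:3,3]; im["M"]=r@T[:3,:3]
    else: im["C"]=np.array(im["xyz"]);im["M"]=R.from_rotvec(im["rotation"]).as_matrix()
    return im
def ray(im,u,v,z):
    d=im["M"]@np.array([(u-im["cx"])/im["fx"],-(v-im["cy"])/im["fy"],-1.])
    return im["C"]+d*(z-im["C"][2])/d[2]
def proj(im,p):
    q=im["M"].T@(np.asarray(p)-im["C"]); return np.array([im["cx"]-im["fx"]*q[0]/q[2],im["cy"]+im["fy"]*q[1]/q[2]])
def save(im,name,crop=None,k=1):
    p=im["pixels"][...,::-1]
    if crop: p=p[crop[1]:crop[3],crop[0]:crop[2]]
    cv2.imwrite("pics/"+name,cv2.resize(p,None,fx=k,fy=k,interpolation=cv2.INTER_CUBIC))
def blob(im,lo,hi,box):
    h=cv2.cvtColor(im["pixels"],cv2.COLOR_RGB2HSV); m=cv2.inRange(h,lo,hi)
    b=np.zeros_like(m); b[box[1]:box[3],box[0]:box[2]]=1; return np.argwhere(m*b>0)[:,::-1]
E
python3 - <<'E'
from h import *
t=cam("top")
for n,u,v,z in [("base",320,395,.1),("TLfloor",204,137,.02),("BL rim",206,273,.036),("BR rim",434,262,.036),("basketTL",208,198,.075),("basketBR",252,240,.075),("boxTL",381,188,.075),("boxBR",429,231,.075),("peg1",284,227,.036),("peg2",291,249,.036),("clip1",344,230,.036),("clip2",360,249,.036),("socket",311,203,.1),("bottle",221,163,.19),("jar",408,154,.095),("mug",475,211,.085),("tin",155,212,.09)]:
    print(n,ray(t,u,v,z).round(3))
s=cam("side")
a=cv2.resize(t["pixels"][180:260,260:380],None,fx=5,fy=5,interpolation=cv2.INTER_CUBIC)
b=cv2.resize(s["pixels"][180:260,290:410],None,fx=5,fy=5,interpolation=cv2.INTER_CUBIC)
cv2.imwrite("pics/c1.png",cv2.resize(np.vstack([a,b])[...,::-1],(450,600)))
E
```

```text
base [ 0.036 -0.003  0.1  ]
TLfloor [0.784 0.346 0.02 ]
BL rim [0.37  0.332 0.036]
BR rim [ 0.393 -0.345  0.036]
basketTL [0.589 0.318 0.075]
basketBR [0.465 0.189 0.075]
boxTL [ 0.612 -0.188  0.075]
boxBR [ 0.484 -0.325  0.075]
peg1 [0.503 0.099 0.036]
peg2 [0.437 0.079 0.036]
clip1 [ 0.491 -0.08   0.036]
clip2 [ 0.434 -0.127  0.036]
socket [0.568 0.016 0.1  ]
bottle [0.671 0.254 0.19 ]
jar [ 0.707 -0.267  0.095]
mug [ 0.54  -0.457  0.085]
tin [0.549 0.466 0.09 ]
```

View pics/c1.png

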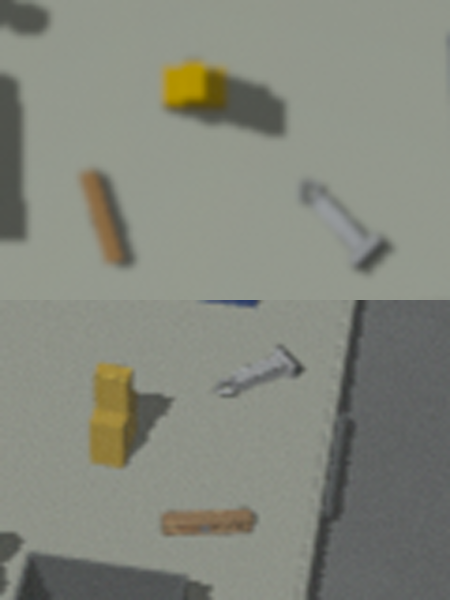

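The crops show the socket's 50 mm width along world y with no hole visible from the side, so the hole faces ±x. The peg is at yaw about 17°, and the clip's jaws point toward the robot and to the right.

```bash
cat >> h.py <<'E'
def goto(p,yaw=None,M=None,s=None):
    "numbers in jog units from the current pose; yaw = world angle (deg) of tool x, tool z down"
    s=s or ctrl.get_state(); r=R.from_rotvec(s["tool_rot"])
    if M is None:
        a=np.radians(yaw); x=np.array([np.cos(a),np.sin(a),0]); z=np.array([0,0,-1.]); M=np.c_[x,np.cross(z,x),z]
    t=r.inv().apply(np.asarray(p)-s["position"])/.3; w=(r.inv()*R.from_matrix(M)).as_rotvec()/np.radians(60)
    print("t",s["time"].round(2),"move",t.round(3),w.round(3))
E
python3 - <<'E'
from h import *
goto((.34,.35,.24),185);goto((.47,.089,.22),197)
E
```

```text
Traceback (most recent call last):
  File "h.py", line 29, in goto
    print("t",s["time"].round(2),"move",t.round(3),w.round(3))
              ^^^^^^^^^^^^^^^
AttributeError: 'float' object has no attribute 'round'
```

```bash
sed -i 's/s\["time"\].round(2)/round(s["time"],2)/' h.py
python3 - <<'E'
from h import *
goto((.34,.35,.24),185);goto((.47,.089,.22),197)
E
```

```text
t 0.25 move [-0.688 -0.692 -0.059] [-0.001 -0.    -0.402]
t 0.25 move [-1.383 -1.372  0.008] [-0.001 -0.    -0.602]
```

jog_arm:
  moves: [-1, -1, -0.03, 0, 0, -0.6, 1, -1, -1, -0.03, 0, 0, -0.6, 1, -1, -1, -0.03, 0, 0, -0.6, 1, -1, -1, -0.03, 0, 0, -0.6, 1, -1, -1, -0.03, 0, 0, -0.6, 1, -1, -1, -0.03, 0, 0, -0.6, 1, -1, -1, -0.03, 0, 0, -0.6, 1, -1, -1, -0.03, 0, 0, -0.6, 1]

```text
time: 1.25
position: [0.4002, 0.2282, 0.232]
tool_rot: [-0.448, 3.108, -0.0]
ft_force: [-0.7, 0.4, -0.5]
grip_width: 1.0
grip_force: 0.0
```

Run:
```python
from h import *
goto((.47,.089,.2),197)
```

```text
t 1.25 move [-0.092 -0.511  0.107] [-0.     0.001 -0.01 ]
```

jog_arm:
  moves: [-0.09, -0.51, 0.1, 0, 0, 0, 1, -0.09, -0.51, 0.1, 0, 0, 0, 1, -0.09, -0.51, 0.1, 0, 0, 0, 1, -0.09, -0.51, 0.1, 0, 0, 0, 1, -0.09, -0.51, 0.1, 0, 0, 0, 1, -0.09, -0.51, 0.1, 0, 0, 0, 1, -0.09, -0.51, 0.1, 0, 0, 0, 1, -0.09, -0.51, 0.1, 0, 0, 0, 1]

```text
time: 2.25
position: [0.4683, 0.0944, 0.2017]
tool_rot: [-0.463, 3.107, 0.0]
ft_force: [-0.1, 0.4, 1.2]
grip_width: 1.0
grip_force: 0.0
```

```bash
cat >> h.py <<'E'
def axis(pts):
    (c,wh,a)=cv2.minAreaRect(pts.astype(np.float32)); bp=cv2.boxPoints((c,wh,a)); 
    e=sorted([(bp[0]+bp[1],bp[2]+bp[3]),(bp[1]+bp[2],bp[3]+bp[0])],key=lambda q:-np.linalg.norm(q[0]-q[1]))[0]
    return c,e[0]/2,e[1]/2
E
python3 - <<'E'
from h import *
w=cam("wrist"); print(w["fx"],w["cx"],w["cy"]); save(w,"w1.png")
for n,p in [("peg",(.47,.089,.036)),("socket",(.568,.016,.1))]: print(n,proj(w,p))
goto((.47,.089,.2),197)
E
```

```text
350.1572281845456 319.2243029011666 202.45226093700558
peg [313.5117997  182.51580974]
socket [196.2908831  283.25883343]
t 2.3 move [-0.    -0.018  0.006] [ 0.     0.    -0.001]
```

View pics/w1.png

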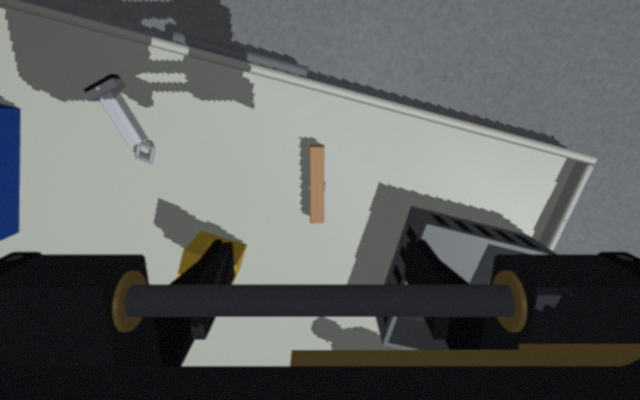

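The wrist view shows the peg at (317,183), nearly vertical in the image. The clip's jaws are at (105,88) and its eye at (145,152), and the socket is half hidden at (210,255).

Run:
```python
from h import *
w=cam("wrist")
c,a,b=axis(blob(w,(3,70,60),(18,255,255),(280,120,350,240)));print(c,a,b)
A,B=ray(w,*a,.036),ray(w,*b,.036); print(A,B,np.linalg.norm(A-B)); m=(A+B)/2; d=A-B; yaw=np.degrees(np.arctan2(d[1],d[0]))%180+180; print(m,yaw)
for u,v in [(105,88),(145,152),(125,121)]: print("clip",ray(w,u,v,.034))
goto((m[0],m[1],.024),yaw if yaw<270 else yaw-180)
```

```text
(316.5, 183.5) [316.5 145. ] [316.5 222. ]
[0.43482619 0.08111797 0.036     ] [0.50777115 0.10323577 0.036     ] 0.076224433989027
[0.47129867 0.09217687 0.036     ] 196.8679392818509
clip [ 0.44187668 -0.11515161  0.034     ]
clip [ 0.48872613 -0.07180691  0.034     ]
clip [ 0.4656072  -0.09390295  0.034     ]
t 2.35 move [-0.007 -0.009  0.592] [0.    0.    0.001]
```

jog_arm:
  moves: [-0.007, -0.009, 0.2, 0, 0, 0, -0.2, -0.007, -0.009, 0.4, 0, 0, 0, -0.2, -0.007, -0.009, 0.5, 0, 0, 0, -0.2, -0.007, -0.009, 0.56, 0, 0, 0, -0.2, -0.007, -0.009, 0.59, 0, 0, 0, -0.2, -0.007, -0.009, 0.59, 0, 0, 0, -1, -0.007, -0.009, 0.59, 0, 0, 0, -1, -0.007, -0.009, 0.59, 0, 0, 0, -1]
  newtons: 20

```text
time: 3.35
position: [0.4719, 0.0921, 0.0254]
tool_rot: [-0.461, 3.106, 0.001]
ft_force: [-0.1, 0.7, 0.4]
grip_width: 0.172
grip_force: 0.1
```

Run:
```python
from h import *
s=ctrl.get_state();print(s["position"],s["grip_width"],s["grip_force"],s["ft_force"])
goto((.471,.092,.15),195)
goto((.527,.254,.15),187)
```

```text
[0.47191726 0.09212175 0.02542748] 0.171539700609581 0.1105677435407415 [-0.05207233  0.71101291  0.35604435]
t 3.35 move [ 0.002  0.001 -0.415] [0.    0.002 0.031]
t 3.35 move [-0.333  0.463 -0.415] [0.    0.002 0.165]
```

jog_arm:
  moves: [0, 0, 0, 0, 0, 0, -1, 0, 0, 0, 0, 0, 0, -1, 0, 0, -0.2, 0, 0, 0, -1, 0, 0, -0.4, 0, 0, 0, -1, -0.08, 0.1, -0.42, 0, 0, 0.05, -1, -0.2, 0.25, -0.42, 0, 0, 0.15, -1, -0.33, 0.46, -0.42, 0, 0, 0.25, -1, -0.33, 0.46, -0.42, 0, 0, 0.25, -1]

```text
time: 4.35
position: [0.525, 0.2582, 0.1497]
tool_rot: [0.061, -3.14, -0.002]
ft_force: [-0.4, 0.1, 0.1]
grip_width: 0.16
grip_force: 20.0
```

Run:
```python
from h import *
s=ctrl.get_state();print(s["position"],s["grip_width"],s["grip_force"],s["ft_force"])
goto((.527,.254,.075),182)
```

```text
[0.52495778 0.25817391 0.1497262 ] 0.16019941590905207 20.00059224665165 [-0.42207382  0.11116986  0.06321726]
t 4.35 move [-0.006 -0.014  0.249] [ 0.001 -0.001  0.004]
```

jog_arm:
  moves: [-0.006, -0.014, 0.15, 0, 0, 0, -1, -0.006, -0.014, 0.28, 0, 0, 0, -1, -0.006, -0.014, 0.34, 0, 0, 0, -1, -0.006, -0.014, 0.34, 0, 0, 0, -0.2, -0.006, -0.014, 0.34, 0, 0, 0, -0.2, -0.006, -0.014, 0.34, 0, 0, 0, -0.2, -0.006, -0.014, 0.15, 0, 0, 0, -0.2, -0.006, -0.014, -0.05, 0, 0, 0, -0.2]

```text
time: 5.35
position: [0.5276, 0.2484, 0.1674]
tool_rot: [0.051, -3.141, 0.0]
ft_force: [1.0, 0.5, 0.3]
grip_width: 0.396
grip_force: 0.0
```

Run:
```python
from h import *
goto((.42,.0,.2),223)
goto((.45,-.07,.2),223)
goto((.4656,-.094,.2),223)
```

```text
t 5.35 move [ 0.386 -0.816 -0.109] [-0.    -0.    -0.685]
t 5.35 move [ 0.293 -1.052 -0.109] [-0.    -0.    -0.685]
t 5.35 move [ 0.244 -1.134 -0.109] [-0.    -0.    -0.685]
```

jog_arm:
  moves: [0.27, -1, -0.11, 0, 0, -0.68, 0.2, 0.27, -1, -0.11, 0, 0, -0.68, 0.2, 0.27, -1, -0.11, 0, 0, -0.68, 0.2, 0.27, -1, -0.11, 0, 0, -0.68, 0.2, 0.27, -1, -0.11, 0, 0, -0.68, 0.2, 0.27, -1, -0.11, 0, 0, -0.68, 0.2, 0.27, -1, -0.11, 0, 0, -0.68, 0.2, 0.27, -1, -0.11, 0, 0, -0.68, 0.2]

```text
time: 6.35
position: [0.457, -0.0524, 0.1987]
tool_rot: [-1.147, 2.924, 0.0]
ft_force: [0.3, 0.6, -0.1]
grip_width: 0.602
grip_force: 0.0
```

Run:
```python
from h import *
w=cam("wrist"); save(w,"w2.png")
print(proj(w,(.568,.016,.1)),proj(w,(.4656,-.0939,.034)))
goto((.4656,-.094,.2),223)
```

```text
[290.9211034  341.27820618] [281.30528531 160.16856006]
t 6.4 move [ 0.073 -0.121 -0.005] [ 0.    -0.    -0.003]
```

View pics/w2.png

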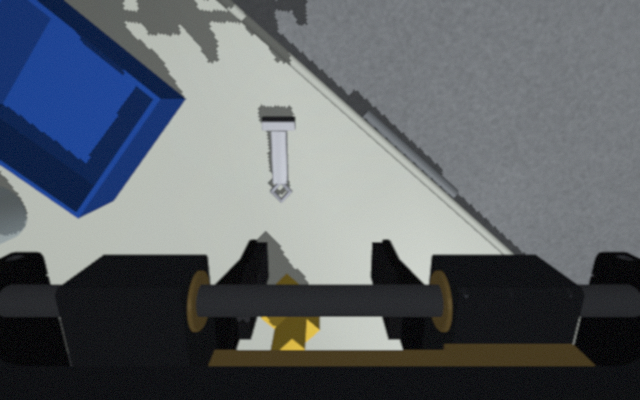

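The clip lies vertical in the image: jaws at (278,122), bar from (279,131) to (280,184). The socket is at (290,325), mostly hidden.

Run:
```python
from h import *
w=cam("wrist")
A,B=ray(w,279,131,.036),ray(w,280,184,.036);m=(A+B)/2;d=A-B;yaw=np.degrees(np.arctan2(d[1],d[0]))%360
print(A,B,np.linalg.norm(A-B),m,yaw); goto((m[0],m[1],.024),yaw)
```

```text
[ 0.44623599 -0.11326697  0.036     ] [ 0.48312489 -0.07988699  0.036     ] 0.04974951556790737 [ 0.46468044 -0.09657698  0.036     ] 222.14127330406552
t 6.45 move [ 0.08  -0.125  0.581] [ 0.    -0.     0.011]
```

jog_arm:
  moves: [0.08, -0.125, 0.15, 0, 0, 0, -0.2, 0.08, -0.125, 0.3, 0, 0, 0, -0.2, 0.08, -0.125, 0.45, 0, 0, 0, -0.2, 0.08, -0.125, 0.54, 0, 0, 0, -0.2, 0.08, -0.125, 0.58, 0, 0, 0, -0.2, 0.08, -0.125, 0.58, 0, 0, 0, -1, 0.08, -0.125, 0.58, 0, 0, 0, -1, 0.08, -0.125, 0.58, 0, 0, 0, -1]

```text
time: 7.45
position: [0.4655, -0.0978, 0.0257]
tool_rot: [-1.142, 2.924, -0.001]
ft_force: [-0.8, -0.2, 1.8]
grip_width: 0.157
grip_force: 20.0
```

Run:
```python
from h import *
goto((.548,-.256,.15),182)
```

```text
t 7.45 move [ 0.155 -0.575 -0.414] [-0.001  0.002  0.678]
```

jog_arm:
  moves: [0, 0, 0, 0, 0, 0, -1, 0, 0, -0.2, 0, 0, 0, -1, 0, 0, -0.4, 0, 0, 0, -1, 0.05, -0.15, -0.42, 0, 0, 0.15, -1, 0.1, -0.3, -0.42, 0, 0, 0.3, -1, 0.155, -0.45, -0.42, 0, 0, 0.48, -1, 0.155, -0.575, -0.42, 0, 0, 0.65, -1, 0.155, -0.575, -0.42, 0, 0, 0.68, -1]

```text
time: 8.45
position: [0.5476, -0.2585, 0.1501]
tool_rot: [0.045, -3.14, 0.004]
ft_force: [-0.5, -0.4, -0.5]
grip_width: 0.161
grip_force: 20.0
```

Run:
```python
from h import *
s=ctrl.get_state();print(s["position"],s["grip_width"],s["grip_force"])
goto((.548,-.256,.05),182)
```

```text
[ 0.5475908  -0.25854964  0.15013716] 0.16063933702230038 19.998991191387177
t 8.45 move [-0.002  0.009  0.334] [-0.002 -0.001 -0.006]
```

jog_arm:
  moves: [0, 0.01, 0.15, 0, 0, 0, -1, 0, 0.01, 0.28, 0, 0, 0, -1, 0, 0.01, 0.34, 0, 0, 0, -1, 0, 0.01, 0.34, 0, 0, 0, -0.2, 0, 0.01, 0.34, 0, 0, 0, -0.2, 0, 0.01, 0.34, 0, 0, 0, -0.2, 0, 0.01, 0.15, 0, 0, 0, -0.2, 0, 0.01, -0.15, 0, 0, 0, -0.2]

```text
time: 9.45
position: [0.5467, -0.253, 0.1697]
tool_rot: [0.051, -3.141, -0.0]
ft_force: [1.0, -0.6, 0.2]
grip_width: 0.396
grip_force: 0.0
```

Run:
```python
from h import *
goto((.44,.015,.22),182)
w=cam("wrist")
t=cam("top")
print(ray(t,311,203,.1))
pc=blob(t,(3,70,60),(18,255,255),(205,190,260,245)); print("peg in basket",len(pc), len(pc) and ray(t,*pc.mean(0),.03))
```

```text
t 9.45 move [ 0.327  0.905 -0.167] [ 0.    -0.001 -0.002]
[0.56787226 0.01626517 0.1       ]
peg in basket 146 [0.52459767 0.24685262 0.03      ]
```

Run:
```python
from h import *
def tilt(yaw,deg):
    a=np.radians(yaw); x=np.array([np.cos(a),np.sin(a),0]); z=np.array([0,0,-1.]); M=np.c_[x,np.cross(z,x),z]
    return M@R.from_euler('y',-deg,degrees=True).as_matrix()
M=tilt(182,20);print(M[:,2]); goto((.55,.016,.24),M=M)
```

```text
[ 0.34181179  0.01193633 -0.93969262]
t 9.55 move [-0.028  0.906 -0.215] [-0.005 -0.32  -0.002]
```

jog_arm:
  moves: [0, 0.2, -0.21, 0, 0, 0, 0, 0, 0.4, -0.21, 0, 0, 0, 0, -0.03, 0.9, -0.21, 0, -0.33, 0, 0, -0.03, 0.9, -0.21, 0, -0.33, 0, 0, -0.03, 0.9, -0.21, 0, -0.33, 0, 0, -0.03, 0.9, -0.21, 0, -0.33, 0, 0, -0.03, 0.9, -0.21, 0, -0.33, 0, 0, -0.03, 0.9, -0.21, 0, -0.33, 0, 0]

```text
time: 10.55
position: [0.5477, 0.0152, 0.2313]
tool_rot: [-0.042, 2.796, 0.007]
ft_force: [0.0, -0.1, -0.6]
grip_width: 0.495
grip_force: 0.0
```

Run:
```python
from h import *
w=cam("wrist"); q=proj(w,(.568,.016,.08)); print(q)
u,v=q.astype(int)
save(w,"w3.png")
t=cam("top")
a=cv2.resize(t["pixels"][180:240,380:440],(400,400),interpolation=cv2.INTER_CUBIC)
b=cv2.resize(w["pixels"],(640,400))
cv2.imwrite("pics/w3b.png",cv2.resize(np.hstack([b,a[:, :160]]),(800,400))[...,::-1])
```

```text
[319.37928539 151.35637027]
```

View pics/w3.png

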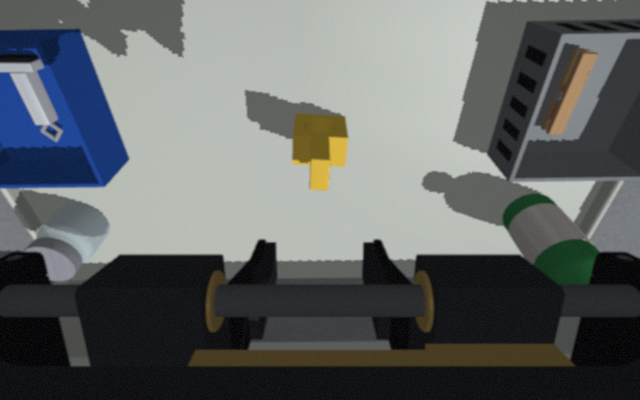

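The view shows the peg lying in the basket (573,90) and the clip in the box (35,95). The socket's robot-facing side spans (293–332, 114–165), with its +y side at (340,140). I'll enlarge it to check for the hole.

Run:
```python
import cv2,numpy as np
p=cv2.imread("pics/w3.png")[100:200,270:370]
a=cv2.resize(p,(600,600),interpolation=cv2.INTER_CUBIC); cv2.imwrite("pics/w3c.png",cv2.convertScaleAbs(a,alpha=1.3,beta=10))
```

```text
(no output)
```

View pics/w3c.png

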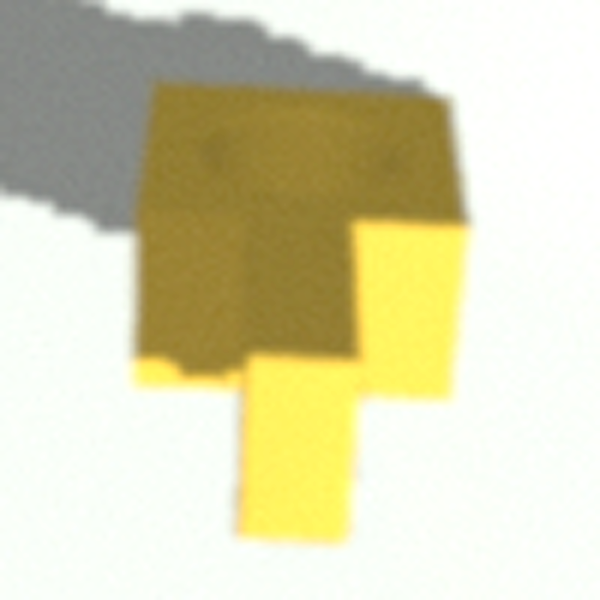

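Run:
```python
from h import *
ims=[cam("wrist") for _ in range(6)]; w=ims[-1]
p=np.mean([i["pixels"] for i in ims],0)[108:168,288:352].mean(2)
a=np.clip((p-np.percentile(p,2))/(0.45*(p.max()-p.min()))*255,0,255).astype(np.uint8)
cv2.imwrite("pics/w3d.png",cv2.resize(a,(640,600),interpolation=cv2.INTER_CUBIC))
L,Rr=ray(w,270+155/6,100+85/6,.02),ray(w,270+450/6,100+98/6,.02); d=Rr-L
print("bottom edge",L,Rr,np.linalg.norm(d),np.degrees(np.arctan2(d[1],d[0])))
t=[ray(w,270+x/6,100+y/6,.112) for x,y in [(247,355),(358,358),(348,542),(237,538)]]; print(np.round(t,4),np.mean(t,0))
```

```text
bottom edge [ 0.55802247 -0.00663493  0.02      ] [0.55863663 0.04316798 0.02      ] 0.04980669337621039 89.29348124068638
[[0.5575 0.0106 0.112 ]
 [0.5575 0.0254 0.112 ]
 [0.5871 0.0255 0.112 ]
 [0.587  0.0098 0.112 ]] [0.57227817 0.01784424 0.112     ]
```

View pics/w3d.png

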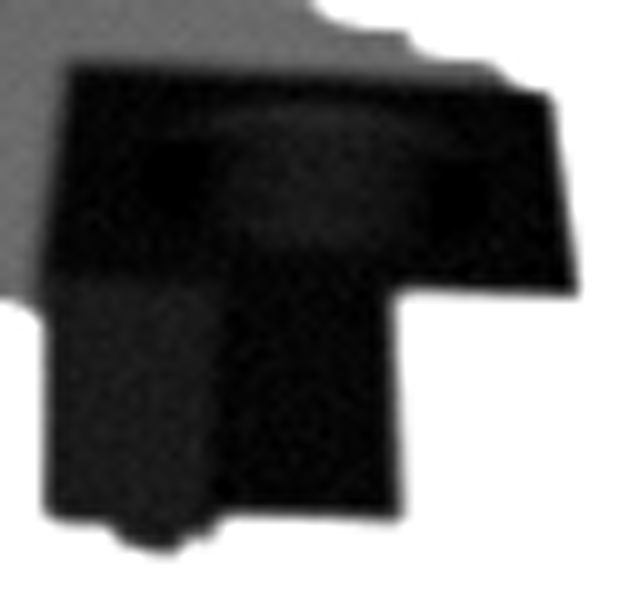

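The contrast-stretched view shows the hole's oval (150–490, 110–250) on the robot-facing side, so the hole faces -x. I'll push the tab toward +x.

Run:
```python
from h import *
goto((.52,.018,.16),180)
```

```text
t 10.95 move [0.166 0.007 0.192] [0.005 0.33  0.031]
```

jog_arm:
  moves: [0.1, 0, 0.05, 0, 0.16, 0, -1, 0.166, 0.007, 0.15, 0, 0.33, 0.03, -1, 0.166, 0.007, 0.19, 0, 0.33, 0.03, -1, 0.166, 0.007, 0.19, 0, 0.33, 0.03, -1, 0.166, 0.007, 0.19, 0, 0.33, 0.03, -1, 0.166, 0.007, 0.19, 0, 0.33, 0.03, -1, 0.166, 0.007, 0.19, 0, 0.33, 0.03, -1, 0.166, 0.007, 0.19, 0, 0.33, 0.03, -1]

```text
time: 11.95
position: [0.5197, 0.0183, 0.1612]
tool_rot: [-0.003, 3.14, 0.01]
ft_force: [0.2, -0.1, 0.5]
grip_width: 0.008
grip_force: 0.0
```

Run:
```python
from h import *
goto((.525,.018,.092),180);goto((.60,.018,.092),180)
```

```text
t 11.95 move [-0.017 -0.003  0.231] [0.006 0.001 0.002]
t 11.95 move [-0.267 -0.003  0.231] [0.006 0.001 0.002]
```

jog_arm:
  moves: [-0.01, 0, 0.16, 0, 0, 0, -1, -0.01, 0, 0.23, 0, 0, 0, -1, -0.08, 0, 0.23, 0, 0, 0, -1, -0.12, 0, 0.23, 0, 0, 0, -1, -0.15, 0, 0.23, 0, 0, 0, -1, -0.18, 0, 0.23, 0, 0, 0, -1, -0.21, 0, 0.23, 0, 0, 0, -1, -0.24, 0, 0.23, 0, 0, 0, -1]

```text
time: 12.95
position: [0.5922, 0.0187, 0.0917]
tool_rot: [-0.003, 3.141, 0.009]
ft_force: [0.6, -0.9, -0.7]
grip_width: 0.011
grip_force: 0.0
```

Run:
```python
from h import *
t=cam("top"); p=blob(t,(20,120,80),(35,255,255),(260,120,370,235)); x0,y0=p.min(0);x1,y1=p.max(0);print(x0,y0,x1,y1,ray(t,*p.mean(0),.05))
goto((.65,.018,.092),180)
```

```text
Traceback (most recent call last):
ValueError: zero-size array to reduction operation minimum which has no identity
```

jog_arm:
  moves: [0, 0, -0.2, 0, 0, 0, -0.2, 0, 0, -0.4, 0, 0, 0, -0.2, -0.2, 0, -0.4, 0, 0, 0, -0.2, -0.23, 0, -0.4, 0, 0, 0, -0.2, -0.23, 0, -0.4, 0, 0, 0, -0.2, -0.23, 0, -0.4, 0, 0, 0, -0.2, -0.23, 0, -0.4, 0, 0, 0, -0.2, -0.23, 0, -0.4, 0, 0, 0, -0.2]

```text
time: 14.0
position: [0.6602, 0.0182, 0.212]
tool_rot: [-0.003, 3.141, 0.01]
ft_force: [-0.5, -0.2, 0.4]
grip_width: 0.399
grip_force: 0.0
```

Run:
```python
from h import *
w=cam("wrist"); save(w,"w4.png")
print(w["C"])
p=blob(w,(20,100,60),(35,255,255),(200,0,440,290)); print(len(p),p.min(0),p.max(0),axis(p))
```

```text
[0.58249247 0.01723078 0.37473974]
4072 [227 104] [412 289] ((319.5, 196.5), array([319.5, 104. ], dtype=float32), array([319.5, 289. ], dtype=float32))
```

View pics/w4.png

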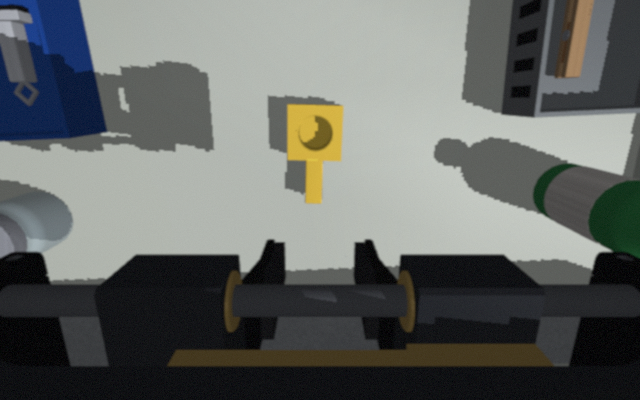

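The socket is now hole up: block at (314,132), hole at (315,132), tab running from (315,160) to (314,203).

Run:
```python
from h import *
w=cam("wrist")
p=blob(w,(20,100,60),(35,255,255),(280,95,350,210))
for v in (164,172,180,188,196):
    c=p[p[:,1]==v][:,0]; print(v,c.min(),c.max(),end=" | ")
top=ray(w,314.5,160,.05); end=ray(w,314.3,199,.05); b=ray(w,314.5,104,.05); print(b,top,end)
g=top+(b-top)/np.linalg.norm(b-top)*-.019
print(g); goto((g[0],g[1],.026),180); goto((g[0],g[1],.026),181)
```

```text
164 306 321 | 172 306 321 | 180 305 321 | 188 305 321 | 196 306 321 | [0.58762618 0.01477359 0.05      ] [0.63797116 0.01474917 0.05      ] [0.67585876 0.01453787 0.05      ]
[0.65697116 0.01473995 0.05      ]
t 14.1 move [ 0.012 -0.015  0.62 ] [0.006 0.    0.002]
t 14.1 move [ 0.012 -0.015  0.62 ] [ 0.006  0.    -0.015]
```

jog_arm:
  moves: [0.012, -0.017, 0.2, 0, 0, 0, -0.2, 0.012, -0.017, 0.4, 0, 0, 0, -0.2, 0.012, -0.017, 0.52, 0, 0, 0, -0.2, 0.012, -0.017, 0.59, 0, 0, 0, -0.2, 0.012, -0.017, 0.615, 0, 0, 0, -0.2, 0.012, -0.017, 0.615, 0, 0, 0, -0.5, 0.012, -0.017, 0.615, 0, 0, 0, -1, 0.012, -0.017, 0.615, 0, 0, 0, -1]
  newtons: 45

```text
time: 15.1
position: [0.6582, 0.0141, 0.0287]
tool_rot: [-0.003, 3.139, 0.009]
ft_force: [0.3, -0.1, 3.2]
grip_width: 0.185
grip_force: 45.2
```

jog_arm:
  moves: [0, 0, 0, 0, 0, 0, -1, 0, 0, 0, 0, 0, 0, -1, 0, 0, 0, 0, 0, 0, -1, 0, 0, -0.03, 0, 0, 0, -1, 0, 0, -0.06, 0, 0, 0, -1, 0, 0, -0.09, 0, 0, 0, -1, 0, 0, -0.12, 0, 0, 0, -1, 0, 0, -0.15, 0, 0, 0, -1]

```text
time: 16.1
position: [0.657, 0.0138, 0.0727]
tool_rot: [-0.003, 3.142, 0.009]
ft_force: [1.0, -0.1, -0.4]
grip_width: 0.178
grip_force: 45.2
```

Run:
```python
from h import *
s=ctrl.get_state();print(s["position"],s["grip_width"],s["grip_force"],s["ft_force"])
w=cam("wrist"); save(w,"w5.png")
```

```text
[0.65704059 0.01384912 0.07269664] 0.17771945339133194 45.19623273052275 [ 0.95997043 -0.1255539  -0.36321961]
```

jog_arm:
  moves: [0, 0, -0.06, 0, 0, 0, -1, 0, 0, -0.12, 0, 0, 0, -1, 0, 0, -0.18, 0, 0, 0, -1, 0, 0, -0.24, 0, 0, 0, -1, 0, 0, -0.29, 0, 0, 0, -1, 0, 0, -0.32, 0, 0, 0, -1, 0, 0, -0.33, 0, 0, 0, -1, 0, 0, -0.33, 0, 0, 0, -1]

```text
time: 17.15
position: [0.6568, 0.0134, 0.1707]
tool_rot: [0.003, -3.141, -0.009]
ft_force: [0.7, 0.1, -0.5]
grip_width: 0.178
grip_force: 45.2
```

Run:
```python
from h import *
s=ctrl.get_state();print(s["position"],s["grip_width"],s["grip_force"])
w=cam("wrist"); sd=cam("side")
u,v=proj(sd,(.63,.014,.17)).astype(int)
a=cv2.resize(sd["pixels"][v-40:v+40,u-40:u+40],(400,400),interpolation=cv2.INTER_CUBIC)
b=w["pixels"][:,120:520]
cv2.imwrite("pics/w6.png",np.hstack([a,b])[...,::-1])
```

```text
[0.65683858 0.01335753 0.17071889] 0.17770987932825102 45.1963716885075
```

View pics/w6.png

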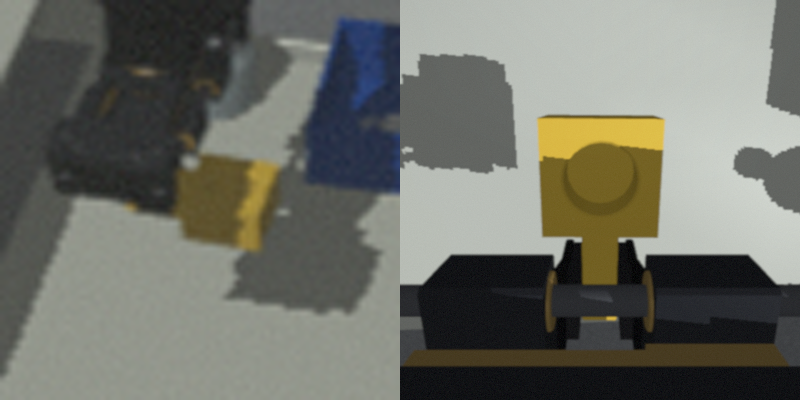

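The socket hangs in the fingers hole up, with block corners at about (538,118), (664,118), (662,237) and (542,237) in the composite. Next I'll check that it is level.

Run:
```python
from h import *
from scipy.optimize import least_squares
w=cam("wrist"); o=120-400
px=np.array([[538+o,118],[664+o,118],[662+o,237],[542+o,237]],float)
loc=np.array([[-.05,-.025,0],[-.05,.025,0],[0,.025,0],[0,-.025,0]])
K=np.array([[w["fx"],0,w["cx"]],[0,w["fy"],w["cy"]],[0,0,1]])
ok,rv,tv=cv2.solvePnP(loc,px,K,None,flags=cv2.SOLVEPNP_ITERATIVE)
D=np.diag([1,-1,-1.]); n=w["M"]@D@cv2.Rodrigues(rv)[0][:,2]; c=w["C"]+w["M"]@D@tv.ravel()
print("normal",n.round(3),"tilt rad",np.arccos(abs(n[2])),"near-edge mid of hole face",c)
s=ctrl.get_state();print(s["time"],s["position"],s["grip_force"],np.abs(s["qd"]).max())
```

```text
normal [-0.082 -0.017  0.997] tilt rad 0.08352538774778946 near-edge mid of hole face [0.6360755  0.01430454 0.19411652]
17.3 [0.65665787 0.01334831 0.17028725] 45.196519126184285 0.0019244485862156542
```

```bash
python3 -c "
from bench import ctrl
print(ctrl.close_job())"
```

```text
the job is handed in; nothing more can be done
None
```

The job is handed in at about 17 s: the peg is in the grey basket and the clip in the blue box. The socket is held still at 45 N, hole up with a measured tilt of about 0.08 rad, its closed face about 14 cm above the tray floor. The judge returned no result, and I made no separate check on the bottle, jar, mug and tin.

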